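Close up the injector machine and start it

TASK

Get the injector service machine running using only pushes of the fingertips: push its steel drip tray fully home and push the lid of the cleaning bath down until it is fully shut, in either order. Then press the black button on the grey start box beside the machine right down and let it come up again. Do not pick up or shift the start box, and leave the other things on the bench standing where they are.

Things in the scene. Friction and masses are not known exactly. Their poses are not given: they have to be found in the camera images.
- machine: fixed red injector machine, 240 mm deep (x), 340 wide (y). Origin: centre of its underside; x points from its front (robot side) to its back, y left, z up. Left half (y > 0): housing 85 mm high, drip tray in its front, on top at x = 60 to 110 mm a rack of glass tubes up to 245 mm high. Right half: steel bath, rim at z = 141 mm, with hinged lid; behind it (x > 42) a housing as high.
- tray (a joint): how far the drip tray is drawn out, m: 0 = fully home against its stop, 0.095 = farthest out. It slides along the machine's x axis (out = towards -x, push towards +x). About 3 N of rubbing, no spring, no latch; stays where it is left
- tray_front (a point): centre of the outer face of the steel drip tray's flat front (moves with the tray). The front is 140 mm wide (y), 60 mm high (bench height 12 to 72 mm), 8 mm thick, has no handle; its outer face looks to the machine's -x. With the tray home it lies at x = -128, y = +86, z = 42 mm in the machine frame, 8 mm proud of the housing
- lid (a joint): opening angle of the bath lid, rad: 0 = shut, flat on the bath rim; 1.7 = farthest open; at 1.57 it stands upright. A stiff friction hinge: the lid stays at whatever angle it is left, and must be pushed all the way down (about 2 to 4 N near its free edge)
- lid_hinge (a point): middle of the lid's hinge line, at x = +43, y = -86.5, z = 142 mm in the machine frame. The hinge line runs along the machine's y; the lid reaches from it towards the machine's -x (towards the robot) when shut
- lid_edge (a point): middle of the lid's free edge, on its upper (outer) face. The lid is a plain steel plate 147 mm from hinge to free edge, 165 mm wide, its outer face 5 mm above the hinge line when shut, with a 10 mm lip turned down along the free edge; no handle
- start_box: loose grey box, 90 x 80 mm, 45 mm high, 0.8 kg, standing on the bench with the round start button in the middle of its top. Origin at the centre of its underside. It stands beside the machine's front, left or right of it (the charger stands on the other side)
- start (a joint): travel of the start button, m: 0 = up, 0.006 = fully down. Sprung: begins to move at about 1.5 N, fully down at 5 N, comes up again when let go. Starts the machine when about three quarters of the way down
- start_top (a point): centre of the black start button's top, 63 mm above the bench when up; the button is 32 mm across in a dark steel collar 48 mm across whose top is 57 mm above the bench
- charger: bystander: battery charger block with a grey battery on it, 90 x 80 mm, 75 mm high; origin at the centre of its underside
- socket: bystander: steel deep socket standing on end, 28 mm wide, 63 mm high; origin at the centre of its underside
- spray: bystander: metal spray bottle with white cap, 62 mm wide, 170 mm high; origin at the centre of its underside
- jar: bystander: glass jar with steel cap, 66 mm wide, 85 mm high; origin at the centre of its underside
- screwdriver: bystander: screwdriver lying on the bench, 190 mm long, origin near its middle
- bowl: bystander: small steel bowl, 90 mm wide, 40 mm high; origin at the centre of its underside
- battery: bystander: cordless tool battery, 75 x 100 mm, 65 mm high; origin at the centre of its underside
There are look-alikes about, which are no part of the job. Leave any brown or orange look-alike of the start_box alone.

How it is judged:
By the outcome, as a careful person would: the job done as asked, in the order asked, and still so for the second after the job is handed in, with the robot touching nothing.
It also fails if it takes over 64 s, if anything falls off the work surface, if the arm or the gripper's body presses on something with over 40 N, if the wrist force passes 120 N, or if a joint passes its speed limit or range.

ROBOT

A 6-joint arm with a two-finger parallel gripper is mounted at the origin on the work surface. World frame = base frame: x ahead of the robot, y to its left, z up, the work surface at z = 0. Lengths are in m, angles in rad, forces in N, time in s.
With the tool pointing down it reaches from about 0.3 to 0.95 m from the base axis. Payload 3.1 kg.
Tool frame: the origin (TCP) lies midway between the tips of the shut fingers; the grasp point (between the pads) lies 19 mm behind it; z points along the fingers, y is the direction in which the jaws open and shut (so a half turn about z gives the same grasp; the last joint's range is limited). The gripper opens to 85 mm and grips with 20 to 120 N. Pads are 22 mm wide; open, the fingers measure 114 mm over their backs; the gripper's body (76 mm by 85 mm) begins 54 mm behind the grasp point. The pads swing forward as they close: fully open they stand 13 mm farther back than shut.
Start: joints at [1.124, 0.308, 1.634, -0, 1.2, -0.07], TCP at [0.23, 0.581, 0.195] pointing down, gripper open.
Joint ranges: [-3.06, 3.06], [-0.79, 1.96], [0.05, 2.63], [-1.19, 4.34], [0.05, 2.64], [-2.94, 2.94]. Speed limits (rad/s): [2.79, 2.79, 3.14, 3.14, 3.14, 3.14].

INTERFACE

Orientations are given as a unit quaternion [x, y, z, w].
In Python, from plant import ctrl gives the robot as it stands.
- The arm moves only by the shell command python3 -m handwheel 'ROWS' [OPENING] [FORCE]. ROWS is JSON, a list of rows, each a list of 6 numbers: the shift along the tool's x, y, z in m, then the turn, a rotation vector about the tool's x, y, z in rad. In form: [[tx, ty, tz, rx, ry, rz], ...]. A call has 1 to 10 rows; each row is the pose to reach, as a shift and turn from the pose commanded when the call began, along the tool's axes at that moment; what a row does not reach only later rows make up. A row lasts 1/8 s, in which the tool goes at most 62.5 mm and 10.7 degrees, less where a joint would pass 70% of its speed; a pose out of reach is approached as far as the arm can. A call with a gripper value outside its range is refused whole. OPENING is the opening, from 0 (shut) to 1 (fully open), set as the call begins (- or left out, the last holds). The fingers move at their own pace and stop on an object; FORCE is the grip in N (left out, the last holds). Time passes only in rows, so rows that repeat a pose let the fingers close. It gives the time, the measured TCP pose, the force and the opening at its end, in the units of the state.
- ctrl.get_obs(): the state, without advancing time (a new reading comes with each control period).
- ctrl.camera(name): name is "scene" or "top" or "wrist"; returns the picture (384x512x3 uint8, red, green, blue); there is no depth.
- ctrl.camera_info(name): a dict with "vfov" (degrees; the focal length in pixels is half the picture's height over the tangent of half this angle, whatever the lens; pixels are square), "cx", "cy" (the principal point, pixels), "pose" (4x4, takes a point from camera to world coordinates). Camera axes: x right, y down, z forward; pixel columns grow to the right and rows downward; lengths in m; the calibration is good to about 2 mm. A picture is of the moment at which its call begins: read the wrist's pose just before it. camera_info takes no time and is no camera call; for the wrist camera it gives the pose at the moment of the call.
- ctrl.finish_job(): hands the job in, once; it reports no verdict.
The state is a dict: "time_s": time; "joints": joint angles; "dq": joint speeds; "joint_efforts": joint torques, N m; "ee_pos": TCP position; "ee_rot": TCP orientation; "wrist_force": force on the tool from outside, world axes, zero at the start; "ft_torque": the same for the moment, N m; "finger_gap": opening from 0.0 (shut) to 1.0 (fully open).
Only numpy, scipy, OpenCV 4.12 (cv2) and the standard library are available. Lean on these libraries where they do the work, as an engineer would, in place of code of your own. Each camera call takes 0.05 s, during which the arm holds its last target.

## Working session

There is one attempt and no reset: what is moved stays moved. The work goes in short steps, Python scripts to look and compute and a shell command to move; the robot and the scene stay as the last step left them, time stands still between calls to the robot, and variables do not carry over. Pictures are saved under pics/ and viewed, and the job is handed in when it is done.

```bash
ls; mkdir -p pics; python3 - <<'E'
from plant import ctrl
import cv2
o=ctrl.get_obs(); print(o)
for n in("scene","top","wrist"):
    i=ctrl.camera_info(n); print(n,i)
    cv2.imwrite(f"pics/{n}0.png",cv2.cvtColor(ctrl.camera(n),cv2.COLOR_RGB2BGR))
E
```

```text
pics
{'time_s': 0.0, 'joints': array([ 1.12433248e+00,  3.09016593e-01,  1.63519766e+00,  4.94915106e-06,
        1.19972394e+00, -6.97146203e-02]), 'dq': array([ 0.00068214,  0.00133348, -0.00124576,  0.00027854,  0.00014611,
        0.00264683]), 'joint_efforts': array([-6.67771055e-04, -4.15241182e+01, -2.76668090e+01, -7.12832980e-05,
        1.01213882e-02, -1.31915402e-05]), 'ee_pos': array([0.22957179, 0.58032202, 0.19423469]), 'ee_rot': array([ 1.87263267e-01,  9.82309062e-01, -1.13333534e-03, -3.01558065e-04]), 'wrist_force': array([ 0.04632208,  0.20030188, -0.06710376]), 'ft_torque': array([-0.0275423, -0.013295 , -0.0111188]), 'finger_gap': 1.0003406397369201}
scene {'vfov': 52.57080766705112, 'cx': 247.14797057877385, 'cy': 186.7651817239557, 'pose': array([[-0.75776558,  0.49890187, -0.42058085,  0.94294871],
       [ 0.65248295,  0.57184601, -0.49725058,  0.53196725],
       [-0.00757176, -0.65122121, -0.75885018,  0.96932805],
       [ 0.        ,  0.        ,  0.        ,  1.        ]])}
top {'vfov': 43.42512377321917, 'cx': 252.0100202923163, 'cy': 185.94863567825485, 'pose': array([[-0.03001008, -0.98427527,  0.17407354,  0.24440543],
       [-0.9992736 ,  0.03363559,  0.01791426, -0.05752584],
       [-0.02348763, -0.17340948, -0.98456969,  1.33834347],
       [ 0.        ,  0.        ,  0.        ,  1.        ]])}
wrist {'vfov': 58.959247721922516, 'cx': 255.39888849285808, 'cy': 186.44192369393392, 'pose': array([[ 0.36725707,  0.88541957,  0.28487617,  0.15679232],
       [ 0.93011708, -0.34891109, -0.1146441 ,  0.60952177],
       [-0.00211167,  0.30707205, -0.95168393,  0.37197339],
       [ 0.        ,  0.        ,  0.        ,  1.        ]])}
```

View pics/scene0.png

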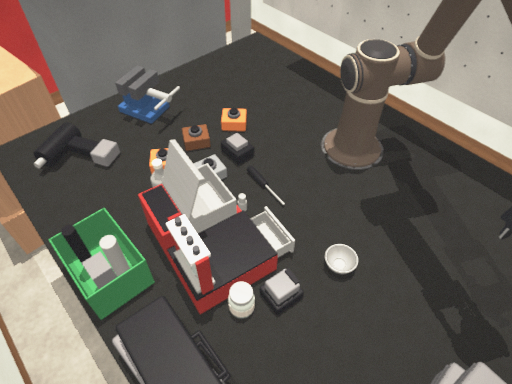

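View pics/top0.png

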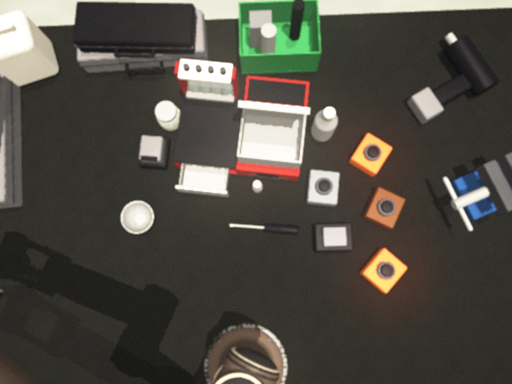

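View pics/wrist0.png

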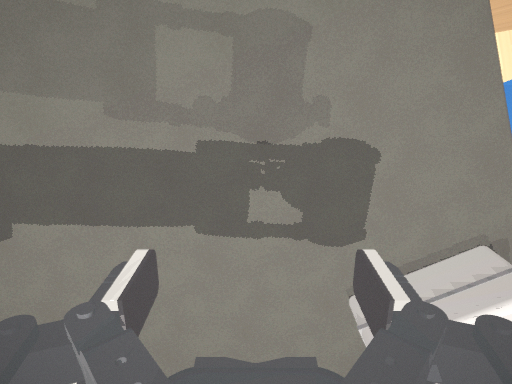

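Top view candidates for the start box: grey at (323,188), and brown/orange at (386,208), (371,154) and (384,270). The grey one beside the machine fits the description. I'll confirm that in an enlarged crop.

```bash
cat > h.py <<'E'
from plant import ctrl
import numpy as np, cv2
def ray(n,u,v):
    i=ctrl.camera_info(n); f=192/np.tan(np.radians(i['vfov']/2)); P=i['pose']
    return P[:3,3],P[:3,:3]@np.array([(u-i['cx'])/f,(v-i['cy'])/f,1])
def onz(n,u,v,z):
    o,d=ray(n,u,v); return o+d*(z-o[2])/d[2]
def proj(n,p):
    i=ctrl.camera_info(n); f=192/np.tan(np.radians(i['vfov']/2)); P=i['pose']
    q=P[:3,:3].T@(np.asarray(p)-P[:3,3]); return np.round([i['cx']+f*q[0]/q[2],i['cy']+f*q[1]/q[2]],1)
def snap(n,name,crop=None,s=1):
    a=cv2.cvtColor(ctrl.camera(n),cv2.COLOR_RGB2BGR); cv2.imwrite(f"pics/{name}_raw.png",a)
    if crop: x0,y0,x1,y1=crop; a=a[y0:y1,x0:x1]
    cv2.imwrite(f"pics/{name}.png",cv2.resize(a,None,fx=s,fy=s,interpolation=cv2.INTER_CUBIC))
E
python3 - <<'E'
import cv2
a=cv2.imread('pics/top0.png')[45:255,160:360]; cv2.imwrite('pics/top0c.png',cv2.resize(a,None,fx=2.8,fy=2.8,interpolation=cv2.INTER_CUBIC))
a=cv2.imread('pics/scene0.png')[90:320,130:320]; cv2.imwrite('pics/scene0c.png',cv2.resize(a,None,fx=2.6,fy=2.6,interpolation=cv2.INTER_CUBIC))
E
```

```text
(no output)
```

View pics/top0c.png

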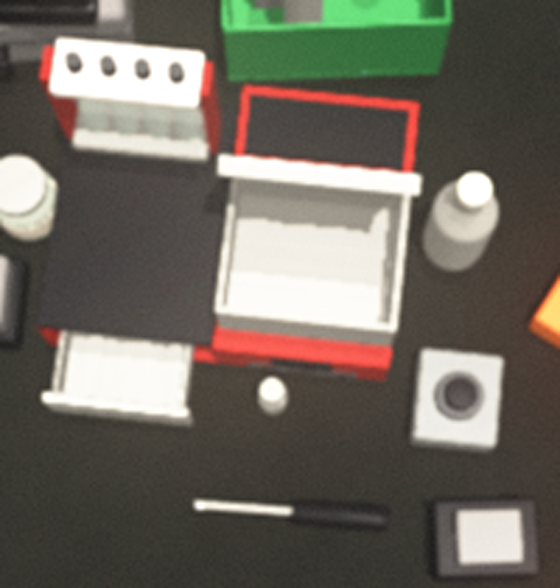

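View pics/scene0c.png

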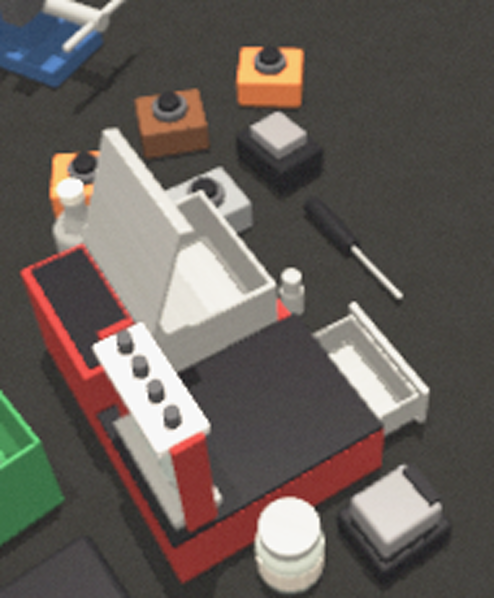

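Confirmed: the grey start box is at crop (458,397) with the black button on it. The socket stands close in front of the bath at crop (272,395). The tray is out and the lid is about upright.

```bash
python3 - <<'E'
from h import *
np.set_printoptions(precision=4,suppress=True)
def t(c): return 160+c[0]/2.8-0.0,45+c[1]/2.8
def s(c): return 130+c[0]/2.6,90+c[1]/2.6
for nm,c,z in [('trayL',(43,397),.072),('trayR',(190,415),.072),('button',(460,393),.063),('box TL',(420,350),.045),('box BR',(497,450),.045),('box BL',(413,443),.045),('box TR',(503,357),.045),
 ('bath FL',(217,318),.141),('bath FR',(397,330),.141),('hous FL',(40,328),.085),('hous FR',(214,343),.085),('red back R',(418,103),.141),('red back L',(245,89),.141),
 ('socket top',(272,383),.063),('spraytop',(474,190),.17),('sdr tip',(195,505),.008),('sdr end',(387,518),.02),('batt',(488,538),.065),('jar',(22,182),.085),('lid L',(218,160),.27),('lid R',(420,180),.27)]:
    print(nm,np.round(t(c),1),onz('top',*t(c),z))
def tri(a,b):
    o1,d1=ray('top',*a);o2,d2=ray('scene',*b);d1/=np.linalg.norm(d1);d2/=np.linalg.norm(d2)
    k=np.linalg.lstsq(np.c_[d1,-d2],o2-o1,rcond=None)[0];p,q=o1+k[0]*d1,o2+k[1]*d2;return (p+q)/2,np.linalg.norm(p-q)
print('lidR',tri(t((420,182)),s((110,132)))); print('lidL',tri(t((218,165)),s((188,240))))
print('button s',onz('scene',*s((207,186)),.063))
print('trayL s',onz('scene',*s((427,397)),.072),'trayR',onz('scene',*s((353,306)),.072))
print('sock s',onz('scene',*s((291,274)),.063))
E
```

```text
trayL [175.4 186.8] [0.473  0.1707 0.072 ]
trayR [227.9 193.2] [0.4509 0.0304 0.072 ]
button [324.3 185.4] [ 0.4649 -0.2278  0.063 ]
box TL [310. 170.] [ 0.5119 -0.1937  0.045 ]
box BR [337.5 205.7] [ 0.4112 -0.2626  0.045 ]
box BL [307.5 203.2] [ 0.4206 -0.1823  0.045 ]
box TR [339.6 172.5] [ 0.5021 -0.2739  0.045 ]
bath FL [237.5 158.6] [ 0.5282 -0.0009  0.141 ]
bath FR [301.8 162.9] [ 0.5112 -0.1638  0.141 ]
hous FL [174.3 162.1] [0.5377 0.1711 0.085 ]
hous FR [236.4 167.5] [0.5172 0.0052 0.085 ]
red back R [309.3  81.8] [ 0.7274 -0.1937  0.141 ]
red back L [247.5  76.8] [ 0.7476 -0.0326  0.141 ]
socket top [257.1 181.8] [ 0.4808 -0.0485  0.063 ]
spraytop [329.3 112.9] [ 0.6312 -0.2365  0.17  ]
sdr tip [229.6 225.4] [0.3711 0.0318 0.008 ]
sdr end [298.2 230. ] [ 0.3513 -0.1558  0.02  ]
batt [334.3 237.1] [ 0.3259 -0.246   0.065 ]
jar [167.9 110. ] [0.6841 0.1884 0.085 ]
lid L [237.9 102.1] [ 0.632  -0.0112  0.27  ]
lid R [310.  109.3] [ 0.6083 -0.1773  0.27  ]
lidR (array([ 0.6033, -0.1753,  0.2746]), np.float64(0.004296996606805343))
lidL (array([ 0.6272, -0.0101,  0.2683]), np.float64(0.002711942919439269))
button s [ 0.4621 -0.2243  0.063 ]
trayL s [0.4797 0.1787 0.072 ] trayR [0.4571 0.0403 0.072 ]
sock s [ 0.4749 -0.0463  0.063 ]
```

```bash
cat >> h.py <<'E'
from scipy.spatial.transform import Rotation as R
np.set_printoptions(precision=4,suppress=True)
YAW=-0.125
X=np.array([np.cos(YAW),np.sin(YAW),0]);Y=np.array([-np.sin(YAW),np.cos(YAW),0]);O=np.array([.632,-.011,0])
def M(p): return O+X*p[0]+Y*p[1]+np.array([0,0,p[2]])
def loc(w): d=np.asarray(w)-O; return np.array([d@X,d@Y,d[2]])
GR=R.from_matrix(np.c_[-X,Y,[0,0,-1]])
def to(p):
    o=ctrl.get_obs(); r=R.from_quat(o['ee_rot'])
    print('shift',r.inv().apply(np.asarray(p)-o['ee_pos']),'turn',(r.inv()*GR).as_rotvec(),'loc now',loc(o['ee_pos']),'F',o['wrist_force'],'t',o['time_s'])
E
python3 -c "
from h import *
print(loc([.465,.105,.07]),loc([.615,-.093,.27]),loc([.478,-.047,0]),loc([.464,-.227,0]))
to([.41,.11,.195])"
```

```text
[-0.1802  0.0943  0.07  ] [-0.0066 -0.0835  0.27  ] [-0.1483 -0.0549  0.    ] [-0.1398 -0.2353  0.    ]
shift [-0.3408 -0.3712  0.0001] turn [-0.0018 -0.0004 -0.2518] loc now [-0.473   0.5367  0.1945] F [-0.2015 -0.459   1.0537] t 0.15
```

```bash
python3 -m handwheel '[[-0.035,-0.037,0,0,0,-0.05],[-0.07,-0.074,0,0,0,-0.1],[-0.11,-0.115,0,0,0,-0.15],[-0.15,-0.16,0,0,0,-0.2],[-0.19,-0.205,0,0,0,-0.25],[-0.23,-0.25,0,0,0,-0.25],[-0.27,-0.295,0,0,0,-0.25],[-0.31,-0.34,0,0,0,-0.25],[-0.34,-0.37,0,0,0,-0.25],[-0.34,-0.37,0,0,0,-0.25]]' 0; python3 -c "
from h import *
to(M([-.225,.09,.05]))
snap('top','t1',(160,45,360,255),2.8)"
```

```text
time_s: 1.4
ee_pos: [0.4108, 0.1097, 0.1955]
ee_rot: [0.066, 0.998, -0.0, 0.0]
wrist_force: [-0.1, -0.1, 0.4]
finger_gap: 0.002
shift [-0.0095 -0.002   0.1455] turn [-0.0004  0.0003 -0.007 ] loc now [-0.2346  0.0922  0.1955] F [-0.1493 -0.0688  0.3714] t 1.4
```

```bash
python3 -m handwheel '[[0,0,0.04,0,0,0],[0,0,0.09,0,0,0],[0,0,0.13,0,0,0],[0,0,0.145,0,0,0],[-0.02,0,0.145,0,0,0],[-0.035,0,0.145,0,0,0],[-0.05,0,0.145,0,0,0],[-0.06,0,0.145,0,0,0],[-0.07,0,0.145,0,0,0],[-0.08,0,0.145,0,0,0]]' 0; python3 -c "
from h import *
to(M([-.139,.09,.05]))
snap('top','t2',(160,45,360,255),2.8);snap('scene','s2',(130,90,320,320),2.6)"
```

```text
time_s: 2.7
ee_pos: [0.4898, 0.1018, 0.0505]
ee_rot: [0.063, 0.998, -0.0, -0.0]
wrist_force: [0.5, -0.4, -0.0]
finger_gap: 0.001
shift [-0.0162 -0.0041  0.0005] turn [-0.     -0.0002 -0.0019] loc now [-0.1552  0.0941  0.0505] F [ 0.5302 -0.4046 -0.0167] t 2.7
```

View pics/s2.png

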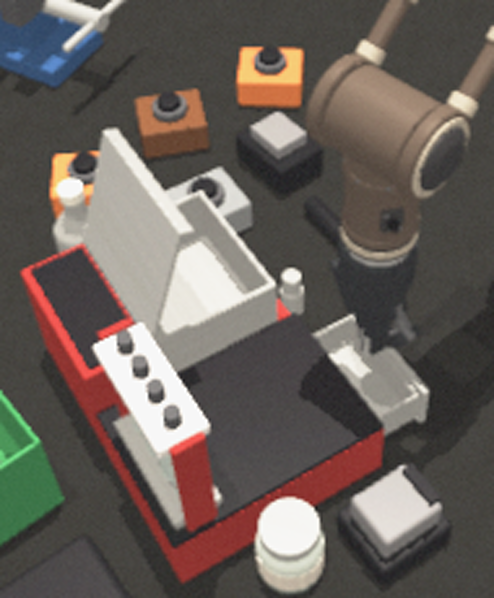

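View pics/t2.png

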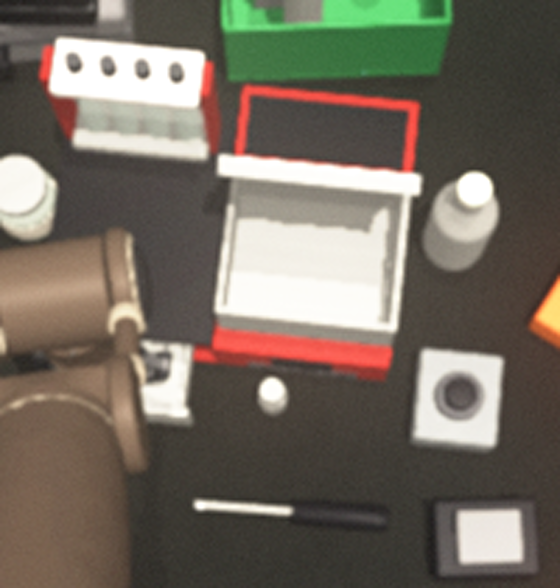

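```bash
python3 -c "
from h import *
snap('wrist','w2',None,1.2)
print(proj('wrist',ctrl.get_obs()['ee_pos']))"; python3 - <<'E'
import cv2
a=cv2.imread('pics/s2_raw.png')[190:270,230:310]
cv2.imwrite('pics/s2z.png',cv2.resize(a,None,fx=7,fy=7,interpolation=cv2.INTER_CUBIC))
E
```

```text
[255.6 221.9]
```

View pics/w2.png

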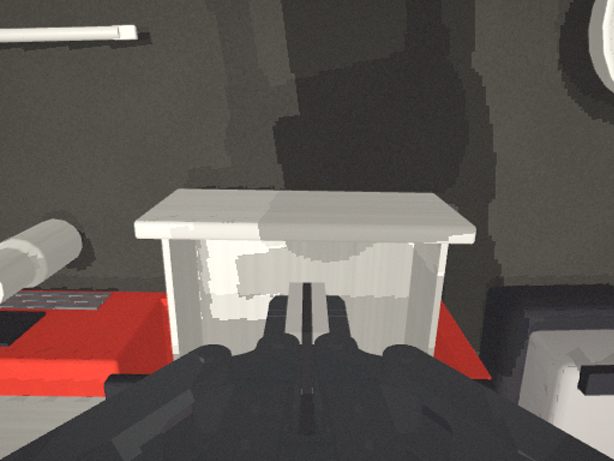

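View pics/s2z.png

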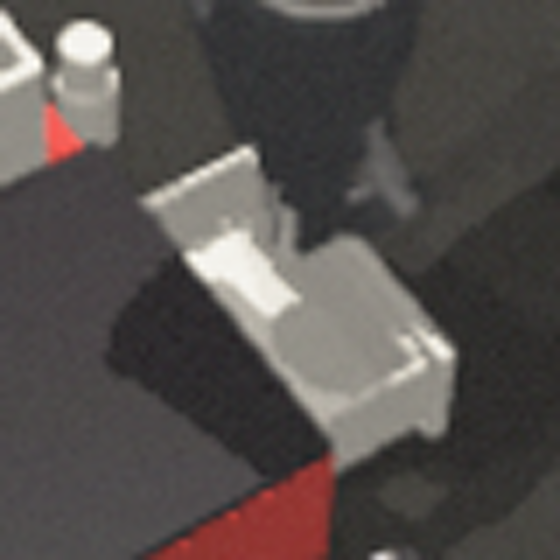

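```bash
python3 -c "
from h import *
for n,(u,v) in dict(outL=(180/1.2,190/1.2),outR=(432/1.2,192/1.2),inL=(135/1.2,238/1.2),inR=(475/1.2,242/1.2)).items():
  for z in(.072,.012):
    p=onz('wrist',u,v,z);print(n,z,p,loc(p))
for p in ([.465,.105,.072],):print(proj('top',p),proj('scene',p))
import cv2
for c in [(43,397),(190,415)]: print(loc(onz('top',160+c[0]/2.8,45+c[1]/2.8,.072)))
for c in [(427,340),(353,306)]: print(loc(onz('scene',130+c[0]/2.6,90+c[1]/2.6,.072)))
"
```

```text
outL 0.072 [0.4419 0.0578 0.072 ] [-0.1972  0.0445  0.072 ]
outL 0.012 [0.4534 0.0371 0.012 ] [-0.1832  0.0255  0.012 ]
outR 0.072 [0.4551 0.1558 0.072 ] [-0.1963  0.1434  0.072 ]
outR 0.012 [0.4717 0.1727 0.012 ] [-0.1819  0.1623  0.012 ]
inL 0.072 [0.4591 0.0352 0.072 ] [-0.1773  0.0243  0.072 ]
inL 0.012 [0.4773 0.0058 0.012 ] [-0.1556 -0.0026  0.012 ]
inR 0.072 [0.4783 0.1725 0.072 ] [-0.1753  0.1629  0.072 ]
inR 0.012 [0.5039 0.1959 0.012 ] [-0.1529  0.1893  0.012 ]
[199.9 188.9] [279.3 222.9]
[-0.1804  0.1605  0.072 ]
[-0.1849  0.0185  0.072 ]
[-0.2197  0.1119  0.072 ]
[-0.1799  0.0291  0.072 ]
```

The wrist view shows the shut fingers just behind the tray front (its top edge at rows 238-242), inside the tray. The descent lagged the forward rows, so they passed over the front, with no contact force. I'll lift out, go back, descend fully, and check before pushing.

```bash
python3 -m handwheel '[[0,0,-0.03,0,0,0],[0,0,-0.06,0,0,0],[0,0,-0.07,0,0,0],[0,0,-0.07,0,0,0],[0.03,0,-0.07,0,0,0],[0.06,0,-0.07,0,0,0],[0.08,0.003,-0.07,0,0,0],[0.08,0.003,-0.07,0,0,0]]'; python3 -c "
from h import *
to(M([-.235,.09,.05]))"; python3 -m handwheel '[[0,0,0.02,0,0,0],[0,0,0.045,0,0,0],[0,0,0.065,0,0,0],[0,0,0.07,0,0,0],[0,0,0.07,0,0,0]]';python3 -c "
from h import *
to(M([-.139,.09,.05]))
snap('wrist','w3',None,1.2)"
```

```text
time_s: 3.85
ee_pos: [0.4086, 0.1151, 0.1195]
ee_rot: [0.063, 0.998, -0.0, -0.001]
wrist_force: [-0.2, 0.2, 0.1]
finger_gap: 0.001
shift [-0.0025 -0.0073  0.0695] turn [-0.0006 -0.0018 -0.0007] loc now [-0.2374  0.0973  0.1195] F [-0.1668  0.2261  0.1481] t 3.85
time_s: 4.47
ee_pos: [0.4111, 0.115, 0.0505]
ee_rot: [0.063, 0.998, -0.0, 0.0]
wrist_force: [-0.3, 0.4, -0.5]
finger_gap: -0.002
shift [-0.0959 -0.0073  0.0005] turn [-0.      0.0001 -0.0018] loc now [-0.2349  0.0974  0.0505] F [-0.3385  0.4294 -0.5271] t 4.475
```

View pics/w3.png

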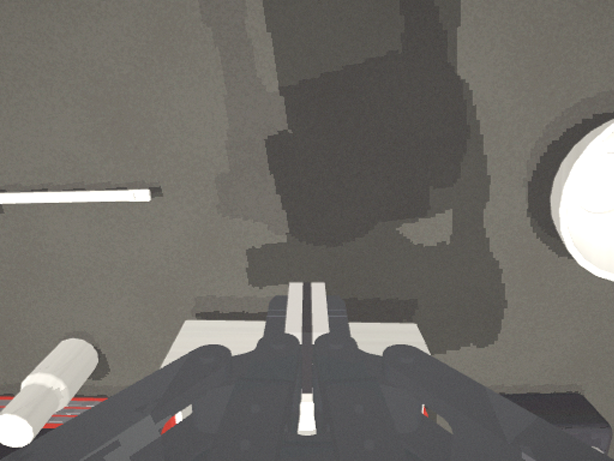

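The fingers now stand in front of the tray front, centred on it. I'll push in stages.

```bash
python3 -m handwheel '[[-0.02,0,0,0,0,0],[-0.035,-0.002,0,0,0,0],[-0.045,-0.004,0,0,0,0],[-0.055,-0.005,0,0,0,0],[-0.065,-0.005,0,0,0,0],[-0.075,-0.005,0,0,0,0],[-0.082,-0.005,0,0,0,0]]';python3 -c "
from h import *
to(M([-.139,.09,.05]))
snap('wrist','w4',None,1.2)"
```

```text
time_s: 5.4
ee_pos: [0.4918, 0.0996, 0.0505]
ee_rot: [0.063, 0.998, 0.0, 0.0]
wrist_force: [-0.4, -0.7, 0.1]
finger_gap: -0.003
shift [-0.0139 -0.0023  0.0005] turn [ 0.0001  0.0001 -0.0018] loc now [-0.1529  0.0923  0.0505] F [-0.3577 -0.6695  0.0741] t 5.4
```

View pics/w4.png

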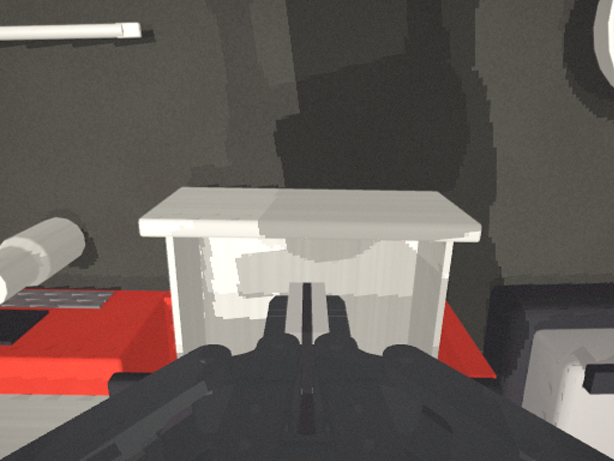

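```bash
python3 -c "
from h import *
o=ctrl.get_obs();p=o['ee_pos'];print(p)
for dz in (0,.01,.02,.03,.04):
  for dx in (-.011,0,.011):
    q=p+X*dx+[0,0,dz];print(dz,dx,'wrist',proj('wrist',q)*1.2,'scenezoom',(proj('scene',q)-[230,190])*7)
snap('scene','s4',(230,190,310,270),7)"
```

```text
[0.4928 0.0996 0.0507]
0 -0.011 wrist [306.72 244.56] scenezoom [305.2 277.2]
0 0 wrist [306.72 266.28] scenezoom [282.8 289.8]
0 0.011 wrist [306.72 287.28] scenezoom [260.4 302.4]
0.01 -0.011 wrist [306.72 252.6 ] scenezoom [305.9 263.2]
0.01 0 wrist [306.72 275.28] scenezoom [283.5 275.8]
0.01 0.011 wrist [306.72 297.12] scenezoom [261.8 288.4]
0.02 -0.011 wrist [306.72 261.6 ] scenezoom [307.3 248.5]
0.02 0 wrist [306.72 285.36] scenezoom [284.9 261.1]
0.02 0.011 wrist [306.72 308.16] scenezoom [262.5 274.4]
0.03 -0.011 wrist [306.72 271.68] scenezoom [308.  234.5]
0.03 0 wrist [306.72 296.52] scenezoom [285.6 247.1]
0.03 0.011 wrist [306.72 320.52] scenezoom [263.2 259.7]
0.04 -0.011 wrist [306.72 282.96] scenezoom [309.4 219.8]
0.04 0 wrist [306.72 309.12] scenezoom [287.  232.4]
0.04 0.011 wrist [306.84 334.2 ] scenezoom [263.9 245. ]
```

View pics/s4.png

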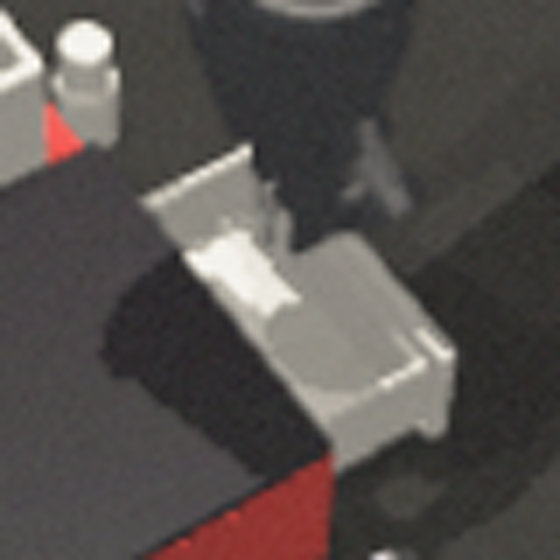

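```bash
python3 -m handwheel '[[0,0,-0.02,0,0,0],[0,0,-0.03,0,0,0],[0,0,-0.03,0,0,0],[0.03,0,-0.03,0,0,0],[0.06,0,-0.03,0,0,0],[0.08,0,-0.03,0,0,0],[0.08,0,-0.03,0,0,0],[0.08,0,0,0,0,0],[0.08,0,0.01,0,0,0],[0.08,0,0.02,0,0,0]]';python3 -c "
from h import *
o=ctrl.get_obs();p=o['ee_pos'];to(M([-.139,.09,.02]))
snap('wrist','w5',None,1.2);snap('scene','s5',(230,150,330,250),6)
print((proj('scene',p)-[230,150])*6,proj('top',p))"
```

```text
time_s: 6.75
ee_pos: [0.4124, 0.1097, 0.03]
ee_rot: [0.063, 0.998, -0.0, 0.0]
wrist_force: [0.2, -0.8, 0.5]
finger_gap: 0.001
shift [-0.0939 -0.0022  0.01  ] turn [ 0.      0.0002 -0.002 ] loc now [-0.2329  0.0924  0.03  ] F [ 0.1608 -0.7713  0.517 ] t 6.75
[375.  435.6] [200.4 210.5]
```

View pics/w5.png

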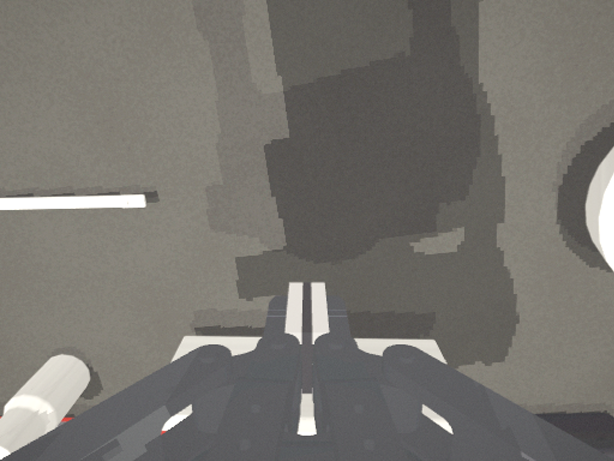

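View pics/s5.png

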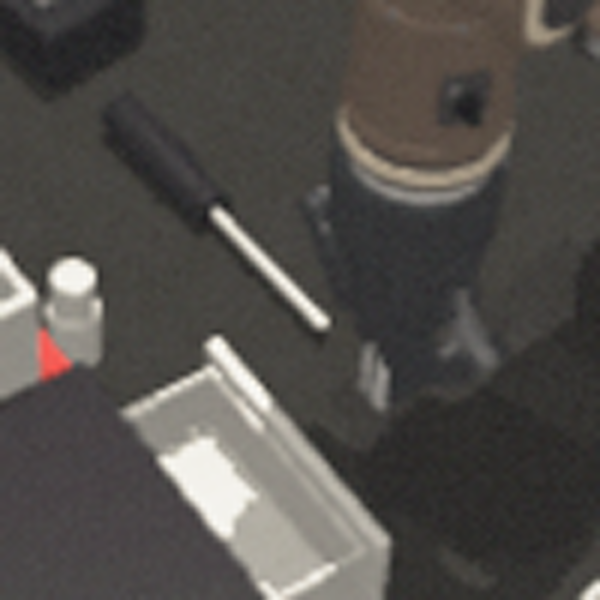

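```bash
python3 -m handwheel '[[0,0,0.006,0,0,0],[-0.015,0,0.006,0,0,0],[-0.03,0,0.006,0,0,0],[-0.04,0,0.006,0,0,0],[-0.05,0,0.006,0,0,0],[-0.06,0,0.006,0,0,0],[-0.065,0,0.006,0,0,0]]';python3 -c "
from h import *
o=ctrl.get_obs();p=o['ee_pos'];to(M([-.139,.09,.02]))
snap('wrist','w6',None,1.2);snap('scene','s6',(230,150,330,250),6)"
```

```text
time_s: 7.72
ee_pos: [0.4762, 0.1012, 0.0242]
ee_rot: [0.063, 0.998, -0.0, -0.001]
wrist_force: [-3.6, -1.1, 1.3]
finger_gap: -0.0
shift [-0.0296 -0.0018  0.0041] turn [-0.0006 -0.0011 -0.0018] loc now [-0.1686  0.0919  0.0242] F [-3.5506 -1.1011  1.2661] t 7.725
```

View pics/w6.png

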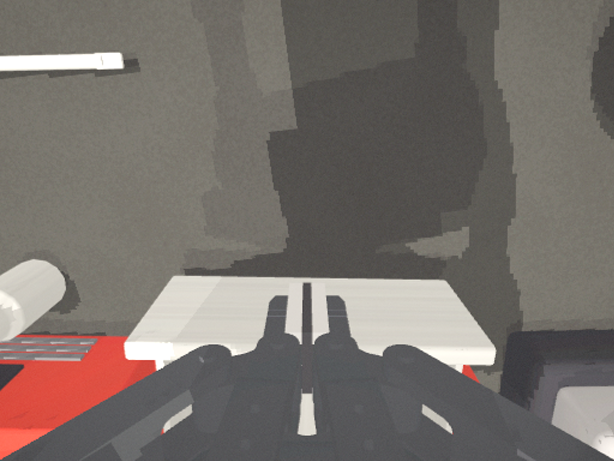

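View pics/s6.png

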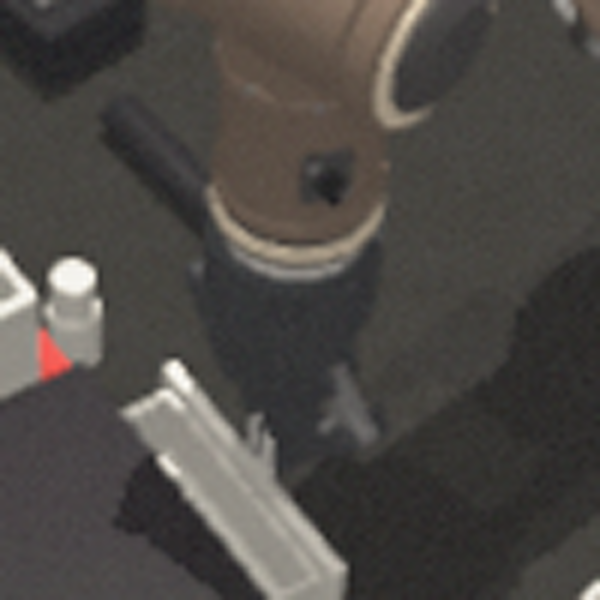

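The tray is now moving with a 3.6 N reaction. So the real tips sit about 25 mm higher than the TCP reading, and I'll allow for that from here. Continuing to the stop.

```bash
python3 -m handwheel '[[-0.01,0,0,0,0,0],[-0.018,0,0,0,0,0],[-0.024,0,0,0,0,0],[-0.028,0,0,0,0,0],[-0.028,0,0,0,0,0]]';python3 -c "
from h import *
to(M([-.139,.09,.02]))
snap('wrist','w7',None,1.2)
p=onz('wrist',125/1.2,347/1.2,.072)"
```

```text
time_s: 8.45
ee_pos: [0.505, 0.0981, 0.0246]
ee_rot: [0.063, 0.998, 0.0, 0.001]
wrist_force: [-1.1, -1.0, -0.1]
finger_gap: 0.001
shift [-0.0007 -0.0024  0.0046] turn [ 0.0005  0.0015 -0.0021] loc now [-0.1397  0.0924  0.0246] F [-1.1226 -0.9845 -0.1104] t 8.45
```

View pics/w7.png

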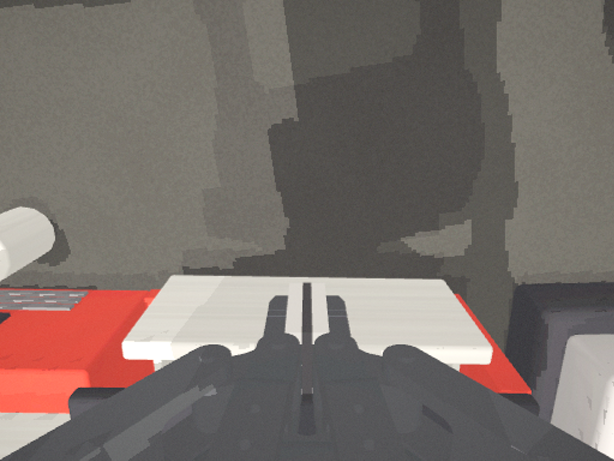

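```bash
python3 -m handwheel '[[-0.004,0,0,0,0,0],[-0.008,0,0,0,0,0],[-0.011,0,0,0,0,0]]';python3 -m handwheel '[[-0.003,0,0,0,0,0],[-0.003,0,0,0,0,0]]';python3 -m handwheel '[[-0.003,0,0,0,0,0],[-0.003,0,0,0,0,0]]';python3 -c "
from h import *
to(M([-.139,.09,.02]))
snap('wrist','w8',None,1.2)"
```

```text
time_s: 8.88
ee_pos: [0.5117, 0.097, 0.0243]
ee_rot: [0.064, 0.998, 0.0, -0.004]
wrist_force: [-11.7, 1.6, 8.3]
finger_gap: 0.0
time_s: 9.12
ee_pos: [0.5114, 0.0968, 0.0237]
ee_rot: [0.064, 0.998, -0.0, -0.007]
wrist_force: [-13.2, 2.0, 9.7]
finger_gap: 0.0
time_s: 9.38
ee_pos: [0.5112, 0.0967, 0.0235]
ee_rot: [0.064, 0.998, -0.0, -0.01]
wrist_force: [-19.5, 3.3, 16.2]
finger_gap: 0.002
shift [ 0.0056 -0.0018  0.0037] turn [-0.0019 -0.0207 -0.0027] loc now [-0.1333  0.0918  0.0235] F [-19.4524   3.2651  16.2092] t 9.375
```

View pics/w8.png

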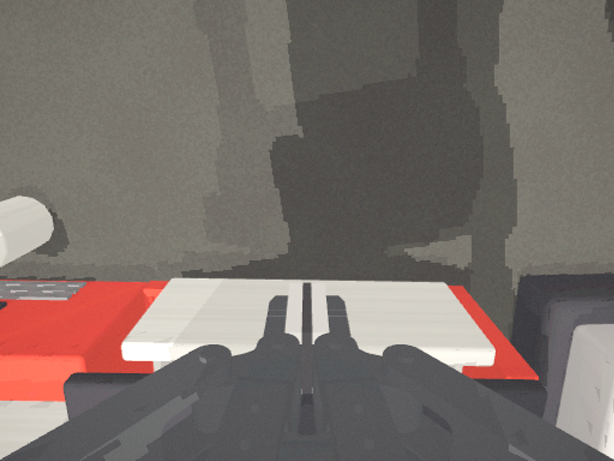

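```bash
python3 -m handwheel '[[0.02,0,0,0,0,0],[0.05,0,0,0,0,0],[0.07,0,0,0,0,0],[0.07,0,-0.03,0,0,0],[0.07,0,-0.08,0,0,0],[0.07,0.06,-0.12,0,0,0],[0.07,0.12,-0.13,0,0,0],[0.07,0.16,-0.13,0,0,0]]';python3 -c "
from h import *
to(M([.05,-.0865,.33]))
snap('top','t9',(160,45,360,255),2.8);snap('scene','s9',(130,90,320,320),2.6)"
```

```text
time_s: 10.42
ee_pos: [0.4754, 0.267, 0.1579]
ee_rot: [0.063, 0.998, 0.002, 0.004]
wrist_force: [0.6, -0.0, -0.3]
finger_gap: 0.001
shift [-0.242  -0.3416 -0.1719] turn [ 0.0053  0.0083 -0.0014] loc now [-0.1901  0.2563  0.1579] F [ 0.6382 -0.0253 -0.3487] t 10.425
```

View pics/t9.png

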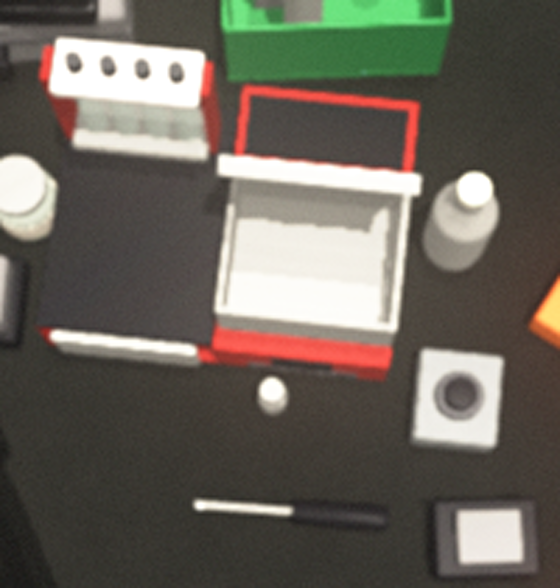

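View pics/s9.png

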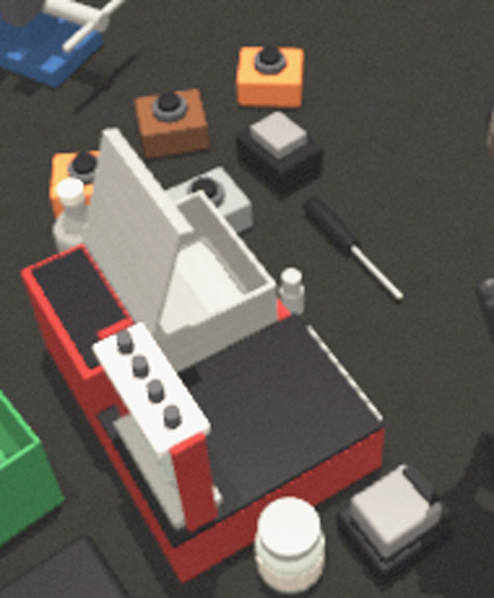

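```bash
python3 - <<'E'
from h import *
a=cv2.imread('pics/t9_raw.png')[150:185,165:245]; cv2.imwrite('pics/t9z.png',cv2.resize(a,None,fx=9,fy=9,interpolation=cv2.INTER_CUBIC))
E
```

```text
(no output)
```

View pics/t9z.png

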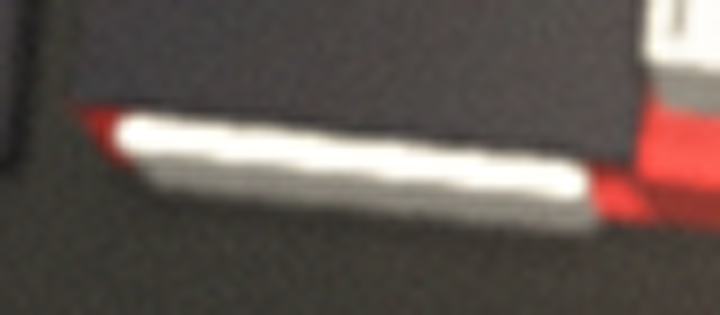

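```bash
python3 - <<'E'
from h import *
f=lambda u,v,z:print(loc(onz('top',165+u/9-.5+.06,150+v/9-.5+.06,z)))
f(125,152,.072);f(580,193,.072);f(350,174,.072);print();f(100,105,.085);f(350,132,.085);f(585,160,.085)
E
```

```text
[-0.1243  0.159   0.072 ]
[-0.1245  0.0217  0.072 ]
[-0.125   0.0909  0.072 ]

[-0.1134  0.1655  0.085 ]
[-0.1149  0.0904  0.085 ]
[-0.1171  0.0201  0.085 ]
```

Tray front measures about 8–10 mm proud of the housing, parallel, and stopped dead against a rising force, so it is home. This also refines the machine frame by +3 mm in x and +4 mm in y. Next, the lid: rise, then cross over behind it.

```bash
sed -i 's/O=np.array(\[.632,-.011,0\])/O=np.array([.6355,-.0074,0])/' h.py; python3 -m handwheel '[[0,0,-0.05,0,0,0],[0,0,-0.1,0,0,0],[0,0,-0.15,0,0,0],[-0.03,-0.03,-0.165,0,0,0],[-0.07,-0.08,-0.165,0,0,0],[-0.11,-0.13,-0.165,0,0,0],[-0.15,-0.18,-0.165,0,0,0],[-0.19,-0.23,-0.165,0,0,0],[-0.22,-0.28,-0.165,0,0,0],[-0.24,-0.33,-0.165,0,0,0]]';python3 -c "
from h import *
to(M([.045,-.0865,.23]))
print([loc(onz('top',160+c[0]/2.8,45+c[1]/2.8,.27)) for c in((218,165),(420,185))])"
```

```text
time_s: 11.78
ee_pos: [0.6694, -0.0976, 0.3193]
ee_rot: [0.064, 0.998, -0.0, 0.001]
wrist_force: [0.1, 0.0, 0.2]
finger_gap: -0.002
shift [ 0.0001 -0.0012  0.0893] turn [-0.0006  0.0023 -0.0027] loc now [ 0.0449 -0.0852  0.3193] F [0.0596 0.0261 0.1776] t 11.775
[array([-0.0073, -0.0046,  0.27  ]), array([-0.0101, -0.1723,  0.27  ])]
```

Right behind the lid. Descend, then view from the scene camera.

```bash
python3 -m handwheel '[[0,0,0.03,0,0,0],[0,0,0.06,0,0,0],[0,0,0.085,0,0,0],[0,0,0.09,0,0,0]]';python3 -c "
from h import *
to(M([.015,-.0865,.23]))
snap('scene','s10',(130,60,320,290),2.6)"
```

```text
time_s: 12.28
ee_pos: [0.6667, -0.095, 0.2269]
ee_rot: [0.064, 0.998, 0.0, -0.002]
wrist_force: [0.7, 0.6, 0.1]
finger_gap: 0.0
shift [ 0.0268 -0.0035 -0.003 ] turn [-0.0001 -0.0035 -0.0026] loc now [ 0.0418 -0.083   0.2269] F [0.6628 0.5892 0.1423] t 12.275
```

View pics/s10.png

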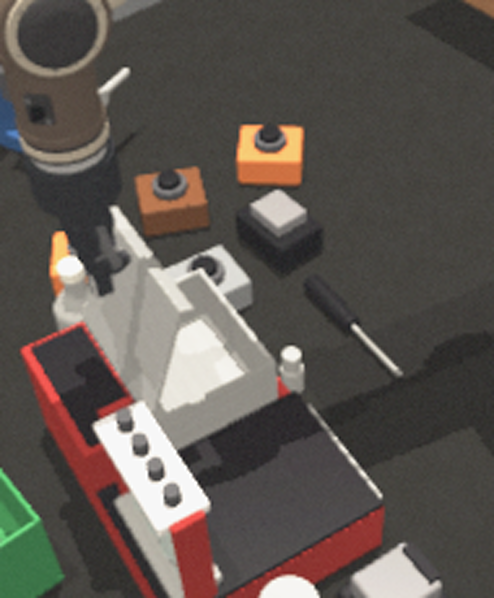

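```bash
python3 -m handwheel '[[0.015,-0.003,0,0,0,0],[0.03,-0.003,0,0,0,0],[0.041,-0.003,0,0,0,0],[0.052,-0.003,0.001,0,0,0],[0.062,-0.003,0.005,0,0,0],[0.071,-0.003,0.011,0,0,0],[0.071,-0.003,0.011,0,0,0]]';python3 -c "
from h import *
to(M([-.056,-.0865,.184]))
snap('scene','s11',(130,60,320,290),2.6)"
```

```text
time_s: 13.2
ee_pos: [0.5953, -0.0879, 0.2175]
ee_rot: [0.063, 0.998, 0.0, -0.002]
wrist_force: [0.1, 0.4, -1.4]
finger_gap: -0.001
shift [ 0.026  -0.0017  0.0336] turn [ 0.0001 -0.0035 -0.0017] loc now [-0.0299 -0.0849  0.2175] F [ 0.1224  0.3602 -1.4363] t 13.2
```

View pics/s11.png

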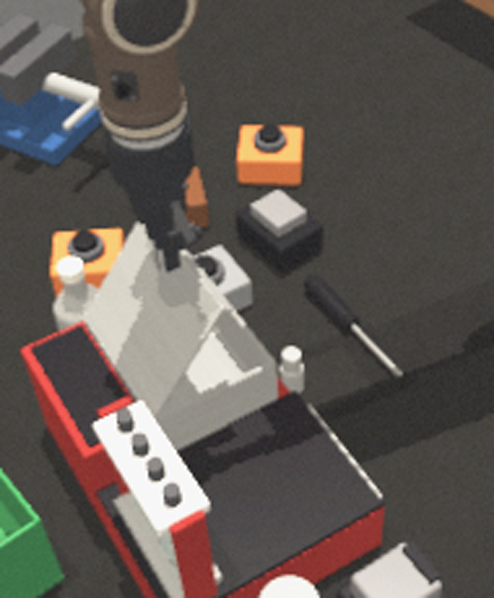

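```bash
python3 -m handwheel '[[0.008,-0.001,0.008,0,0,0],[0.016,-0.001,0.016,0,0,0],[0.023,-0.001,0.025,0,0,0],[0.030,-0.001,0.034,0,0,0],[0.038,-0.001,0.05,0,0,0],[0.044,-0.001,0.064,0,0,0],[0.048,-0.001,0.074,0,0,0],[0.049,-0.001,0.082,0,0,0],[0.049,-0.001,0.082,0,0,0]]';python3 -c "
from h import *
to(M([-.076,-.0865,.120]))
snap('scene','s12',(130,60,320,290),2.6)"
```

```text
time_s: 14.38
ee_pos: [0.5476, -0.083, 0.1353]
ee_rot: [0.063, 0.998, 0.0, -0.001]
wrist_force: [-0.5, 0.5, -0.2]
finger_gap: 0.002
shift [-0.0019 -0.0005  0.0153] turn [-0.     -0.0022 -0.0018] loc now [-0.0778 -0.086   0.1353] F [-0.4609  0.5354 -0.2197] t 14.375
```

View pics/s12.png

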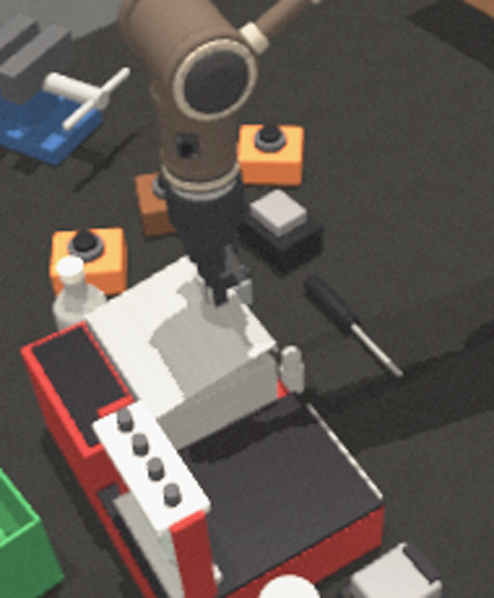

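The lid is nearly down. I'll press on in small steps and watch the force.

```bash
python3 -m handwheel '[[0,0,0.006,0,0,0],[0,0,0.012,0,0,0],[0,0,0.012,0,0,0]]';python3 -m handwheel '[[0,0,0.004,0,0,0],[0,0,0.004,0,0,0]]';python3 -m handwheel '[[0,0,0.004,0,0,0],[0,0,0.004,0,0,0]]'
```

```text
time_s: 14.8
ee_pos: [0.5482, -0.083, 0.1239]
ee_rot: [0.063, 0.998, 0.0, -0.0]
wrist_force: [-0.9, 0.8, 0.3]
finger_gap: 0.001
time_s: 15.05
ee_pos: [0.5484, -0.0831, 0.1202]
ee_rot: [0.063, 0.998, 0.0, -0.0]
wrist_force: [-0.2, -0.1, -0.2]
finger_gap: -0.003
time_s: 15.3
ee_pos: [0.5484, -0.083, 0.1161]
ee_rot: [0.063, 0.998, 0.0, -0.0]
wrist_force: [-0.5, 0.2, -0.2]
finger_gap: -0.002
```

```bash
python3 -c "
from h import *
snap('scene','s13',(180,120,260,210),6.5);snap('wrist','w13',None,1.2)"
```

```text
(no output)
```

View pics/s13.png

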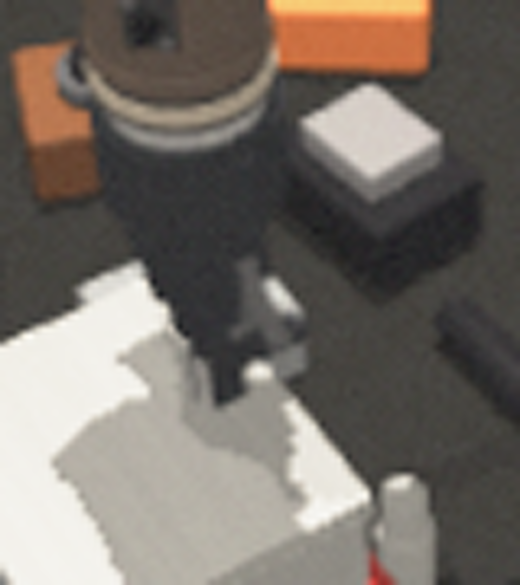

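View pics/w13.png

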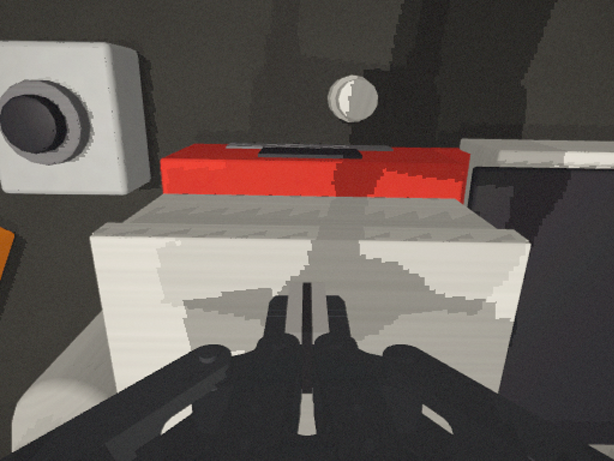

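```bash
python3 -m handwheel '[[0,0,0.004,0,0,0],[0,0,0.004,0,0,0]]';python3 -m handwheel '[[0,0,0.004,0,0,0],[0,0,0.004,0,0,0]]';python3 -c "
from h import *
to([0,0,0])
for q in [(90,237),(530,242),(110,395)]:
  for z in (.147,.155):print(loc(onz('wrist',q[0]/1.2,q[1]/1.2,z)))"
```

```text
time_s: 15.65
ee_pos: [0.5484, -0.083, 0.1121]
ee_rot: [0.063, 0.998, 0.0, -0.0]
wrist_force: [0.7, -0.3, -0.9]
finger_gap: 0.0
time_s: 15.9
ee_pos: [0.5487, -0.0831, 0.1112]
ee_rot: [0.063, 0.998, -0.0, -0.0]
wrist_force: [-5.8, 1.1, 13.2]
finger_gap: 0.002
shift [0.5547 0.0132 0.1113] turn [-0.0001 -0.0003 -0.0016] loc now [-0.0767 -0.086   0.1112] F [-5.7508  1.1113 13.2297] t 15.9
[-0.1044 -0.166   0.147 ]
[-0.1072 -0.1615  0.155 ]
[-0.1023 -0.0031  0.147 ]
[-0.1052 -0.0078  0.155 ]
[-0.0334 -0.1692  0.147 ]
[-0.0403 -0.1645  0.155 ]
```

```bash
python3 -m handwheel '[[0,0,0.003,0,0,0],[0,0,0.003,0,0,0]]';python3 -m handwheel '[[0,0,-0.02,0,0,0],[0,0,-0.06,0,0,0],[0,0,-0.1,0,0,0],[0,0.03,-0.13,0,0,0],[0.03,0.08,-0.13,0,0,0],[0.06,0.13,-0.13,0,0,0],[0.09,0.18,-0.13,0,0,0],[0.12,0.23,-0.13,0,0,0],[0.15,0.28,-0.13,0,0,0],[0.15,0.28,-0.13,0,0,0]]'; python3 -c "
from h import *
to(M([-.14,-.24,.2]))
snap('top','t14',(160,45,360,255),2.8);snap('scene','s14',(130,90,320,320),2.6)"
```

```text
time_s: 16.15
ee_pos: [0.5487, -0.0831, 0.111]
ee_rot: [0.063, 0.998, -0.0, -0.0]
wrist_force: [-10.6, 2.0, 27.8]
finger_gap: 0.001
time_s: 17.4
ee_pos: [0.4332, 0.2168, 0.2353]
ee_rot: [0.06, 0.998, 0.0, -0.0]
wrist_force: [1.1, -0.9, 0.2]
finger_gap: -0.001
shift [-0.0868 -0.4377  0.0349] turn [ 0.0009 -0.0006  0.0045] loc now [-0.2287  0.1973  0.2353] F [ 1.0793 -0.8905  0.2145] t 17.4
```

View pics/t14.png

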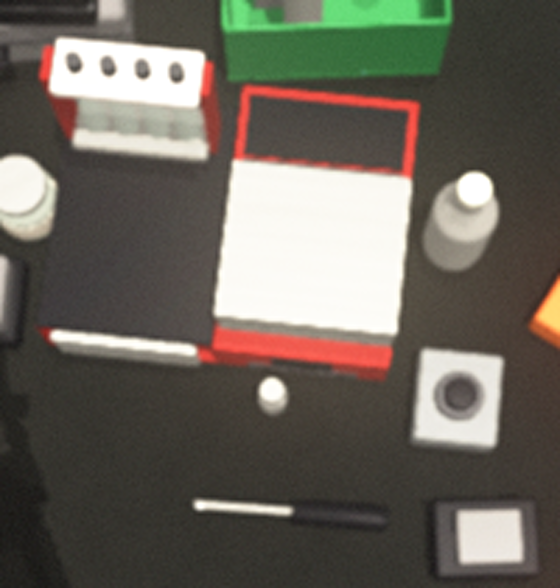

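View pics/s14.png

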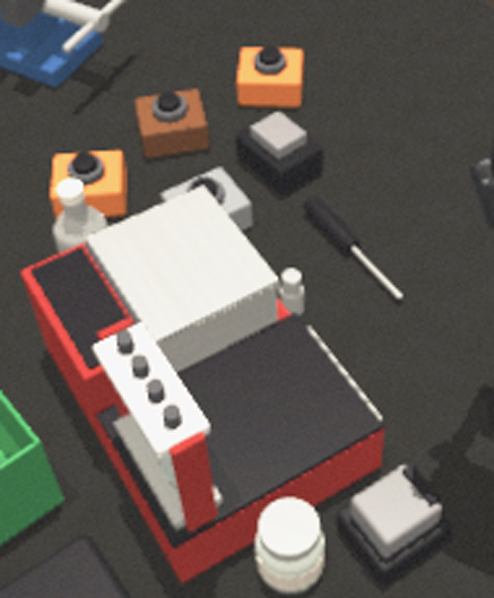

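```bash
python3 - <<'E'
from h import *
for n,(x0,y0,x1,y1) in dict(t14=(314,174,336,198),s14=(196,150,224,176)).items():
    a=cv2.imread(f'pics/{n}_raw.png'); c=a[y0:y1,x0:x1]; cv2.imwrite(f'pics/{n}b.png',cv2.resize(c,None,fx=16,fy=16,interpolation=cv2.INTER_NEAREST))
    g=cv2.cvtColor(c,cv2.COLOR_BGR2GRAY); print(n);print(g)
def tri(a,b):
    o1,d1=ray('top',*a);o2,d2=ray('scene',*b);d1/=np.linalg.norm(d1);d2/=np.linalg.norm(d2)
    k=np.linalg.lstsq(np.c_[d1,-d2],o2-o1,rcond=None)[0];p,q=o1+k[0]*d1,o2+k[1]*d2;return loc((p+q)/2),np.linalg.norm(p-q)
t=lambda c:(160+c[0]/2.8-.3,45+c[1]/2.8-.3);s=lambda c:(130+c[0]/2.6-.3,90+c[1]/2.6-.3)
print('lid FL',tri(t((216,320)),s((275,278))));print('lid BR',tri(t((411,178)),s((88,238))));print('lid FR',tri(t((397,333)),s((203,190))))
E
```

```text
t14
[[231 231 231 231 231 229 230 231 230 230 230 231 230 230 231 230 233 231
  231 231 231 231]
 [233 232 231 233 232 230 230 231 231 231 232 232 230 229 230 230 229 229
  230 230 229 231]
 [231 232 232 232 233 231 230 228 228 229 230 228 230 229 230 230 232 231
  228 229 230 231]
 [230 231 232 231 230 228 219 203 198 197 198 202 208 217 225 230 231 232
  230 231 231 232]
 [233 232 231 230 212 195 179 165 154 151 147 159 171 181 197 220 230 232
  231 232 232 232]
 [234 233 230 210 180 155 147 137 128 123 115 126 134 142 164 189 217 231
  232 232 232 232]
 [234 231 212 180 151 137 124 112  99  89  86  91 100 108 134 157 190 220
  231 233 232 231]
 [233 218 179 149 142 125  99  79  76  75  74  74  79  87 108 134 162 195
  221 231 230 231]
 [232 197 150 137 128 100  80  73  71  78  75  75  73  78  87 110 135 167
  205 229 231 232]
 [219 171 141 136 115  81  73  75  79  78  80  81  81  75  78  94 126 154
  190 223 232 233]
 [208 152 134 141 114  77  75  81  83  84  81  83  81  79  76  88 119 148
  182 216 232 234]
 [203 143 131 140 114  77  81  84  83  87  87  84  82  81  81  80 116 148
[... 3715 characters left out ...]
 [239 238 239 239 240 240 239 238 239 238 239 240 240 239 240 240 240 239
  239 241 239 214 146 133 120 121 118 119]
 [240 238 239 239 240 240 239 239 238 239 239 240 239 240 238 238 239 240
  240 239 240 230 160 118 118 115 118 117]
 [239 240 239 239 240 239 240 240 239 238 239 239 240 240 239 238 239 240
  240 240 240 239 222 152 119 118 121 117]
 [239 240 239 240 239 240 240 240 240 239 239 238 239 240 240 239 239 240
  240 240 240 240 239 217 133 118 120 117]]
lid FL (array([-0.1059, -0.0075,  0.1416]), np.float64(0.00693348107886196))
lid BR (array([ 0.0384, -0.1703,  0.1452]), np.float64(0.003721548640136927))
lid FR (array([-0.1058, -0.1697,  0.1374]), np.float64(0.00190179956859458))
```

View pics/t14b.png

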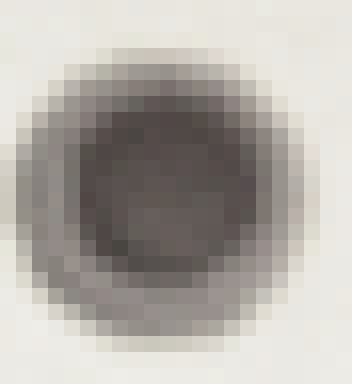

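The lid's front corners triangulate at 0.137–0.142 m and its back corner at 0.145 m, so it is flat and shut. Now to the button at about (0.464, -0.227).

```bash
python3 -m handwheel '[[-0.01,-0.045,0,0,0,0],[-0.02,-0.09,0,0,0,0],[-0.03,-0.14,0,0,0,0],[-0.04,-0.19,0,0,0,0],[-0.05,-0.24,0,0,0,0],[-0.06,-0.29,0,0,0,0],[-0.07,-0.34,0.02,0,0,0],[-0.08,-0.39,0.05,0,0,0],[-0.085,-0.43,0.08,0,0,0],[-0.086,-0.44,0.1,0,0,0]]'; python3 -c "
from h import *
to([.464,-.2265,.06])"
```

```text
time_s: 18.75
ee_pos: [0.4631, -0.238, 0.1338]
ee_rot: [0.066, 0.998, -0.0, -0.001]
wrist_force: [1.4, 0.7, -0.1]
finger_gap: 0.001
shift [0.0005 0.0115 0.0738] turn [-0.0005 -0.0014 -0.0077] loc now [-0.1423 -0.2503  0.1338] F [ 1.441   0.665  -0.1076] t 18.75
```

```bash
python3 -m handwheel '[[0.001,0.006,0.03,0,0,0],[0.001,0.011,0.06,0,0,0],[0.001,0.011,0.075,0,0,0],[0.001,0.011,0.075,0,0,0]]'; python3 -c "
from h import *
to([.464,-.2265,.06])
print(proj('wrist',[.464,-.2265,.063])*1.2)
snap('wrist','w15',None,1.2);snap('scene','s15',(170,110,250,190),7)"
```

```text
time_s: 19.25
ee_pos: [0.4639, -0.2232, 0.0595]
ee_rot: [0.064, 0.998, 0.0, -0.001]
wrist_force: [0.4, -0.3, 0.3]
finger_gap: -0.001
shift [-0.0006 -0.0032 -0.0006] turn [ 0.0007 -0.0024 -0.0033] loc now [-0.1434 -0.2356  0.0595] F [ 0.3618 -0.316   0.2724] t 19.25
[299.76 270.36]
```

View pics/w15.png

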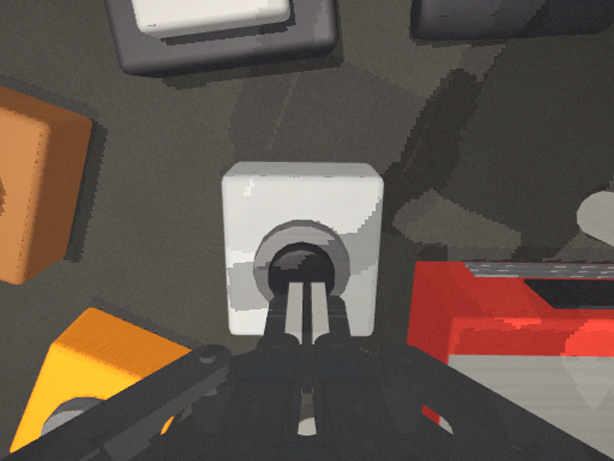

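View pics/s15.png

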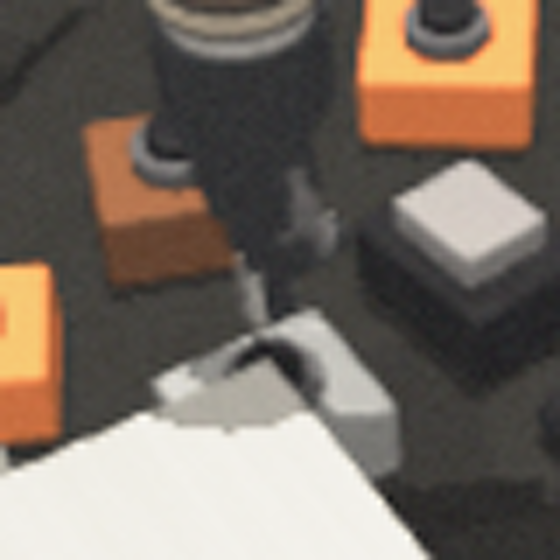

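The button centre is at (301,269) in the wrist view and the fingers are 3 mm off in y. I'll correct that and descend gently.

```bash
python3 -m handwheel '[[0,-0.003,0.012,0,0,0],[0,-0.003,0.022,0,0,0],[0,-0.003,0.029,0,0,0],[0,-0.003,0.029,0,0,0]]'; python3 -m handwheel '[[0,0,0.002,0,0,0],[0,0,0.002,0,0,0]]'; python3 -m handwheel '[[0,0,0.002,0,0,0],[0,0,0.002,0,0,0]]'; python3 -m handwheel '[[0,0,0.002,0,0,0],[0,0,0.002,0,0,0]]'
```

```text
time_s: 19.85
ee_pos: [0.4642, -0.2253, 0.0309]
ee_rot: [0.063, 0.998, 0.0, -0.001]
wrist_force: [-1.0, -0.2, 2.7]
finger_gap: -0.001
time_s: 20.1
ee_pos: [0.4645, -0.2254, 0.0296]
ee_rot: [0.063, 0.998, 0.0, -0.0]
wrist_force: [-2.3, 0.6, 2.7]
finger_gap: -0.001
time_s: 20.35
ee_pos: [0.4647, -0.2255, 0.0276]
ee_rot: [0.063, 0.998, 0.0, -0.0]
wrist_force: [-1.6, 1.6, 3.3]
finger_gap: 0.0
time_s: 20.6
ee_pos: [0.4648, -0.2256, 0.0255]
ee_rot: [0.063, 0.998, 0.0, -0.0]
wrist_force: [-2.5, 0.4, 3.8]
finger_gap: -0.0
```

```bash
python3 -m handwheel '[[0,0,0.002,0,0,0],[0,0,0.002,0,0,0]]'; python3 -m handwheel '[[0,0,0.002,0,0,0],[0,0,0.002,0,0,0]]';  python3 -m handwheel '[[0,0,0.001,0,0,0],[0,0,0.001,0,0,0]]'
```

```text
time_s: 20.85
ee_pos: [0.4648, -0.2256, 0.0251]
ee_rot: [0.063, 0.998, 0.0, -0.0]
wrist_force: [-4.3, 4.2, 14.3]
finger_gap: -0.003
time_s: 21.1
ee_pos: [0.4648, -0.2256, 0.0248]
ee_rot: [0.063, 0.998, 0.0, -0.001]
wrist_force: [-8.9, 5.6, 26.2]
finger_gap: 0.0
time_s: 21.35
ee_pos: [0.4649, -0.2257, 0.0248]
ee_rot: [0.063, 0.998, 0.0, -0.001]
wrist_force: [-11.0, 6.6, 33.1]
finger_gap: 0.001
```

There was about 6 mm of sprung travel, then a hard stop: fully down. Release straight up and inspect.

```bash
python3 -m handwheel '[[0,0,-0.006,0,0,0],[0,0,-0.02,0,0,0],[0,0,-0.06,0,0,0],[0,0,-0.11,0,0,0],[0,0,-0.16,0,0,0],[0.04,0,-0.18,0,0,0],[0.09,0,-0.18,0,0,0],[0.12,0,-0.18,0,0,0]]'; python3 -m handwheel '[[0,0.05,0,0,0,0],[0,0.1,0,0,0,0],[0,0.15,0,0,0,0],[0,0.2,0,0,0,0],[0,0.25,0,0,0,0],[0,0.3,0,0,0,0],[0,0.35,0,0,0,0],[0,0.4,0,0,0,0],[0,0.4,0,0,0,0]]'; python3 -c "
from h import *
snap('top','t16',(160,45,360,255),2.8);snap('scene','s16')"
```

```text
time_s: 22.35
ee_pos: [0.3442, -0.2102, 0.2007]
ee_rot: [0.063, 0.998, -0.0, 0.0]
wrist_force: [0.5, -0.8, -0.1]
finger_gap: -0.0
time_s: 23.48
ee_pos: [0.3968, 0.1892, 0.2007]
ee_rot: [0.061, 0.998, 0.001, 0.001]
wrist_force: [-0.2, -0.1, -0.6]
finger_gap: 0.001
```

View pics/t16.png

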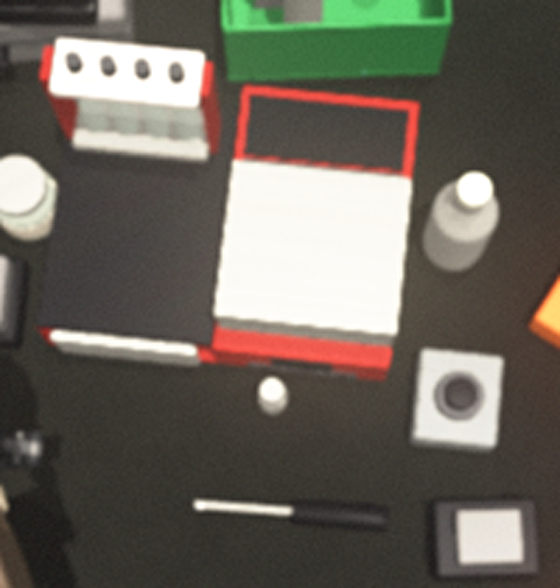

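View pics/s16.png

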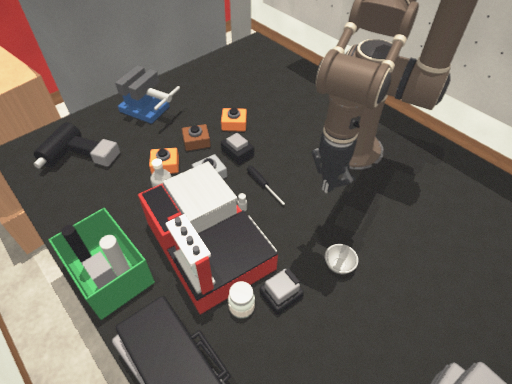

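```bash
python3 - <<'E'
from h import *
a=cv2.imread('pics/top0.png');b=cv2.imread('pics/t16_raw.png')
d=cv2.absdiff(a,b).max(2)
for n,(x0,y0,x1,y1) in dict(box=(305,165,345,210),socket=(248,175,268,198),spray=(310,105,340,145),sdr=(225,220,302,238),batt=(312,220,355,255),jar=(155,98,182,132),charger=(140,136,168,165)).items(): print(n,d[y0:y1,x0:x1].max(),d[y0:y1,x0:x1].mean().round(1))
print(ctrl.get_obs()['wrist_force']); print(ctrl.finish_job())
E
```

```text
box 10 3.4
socket 13 4.0
spray 101 4.2
sdr 14 4.4
batt 13 3.6
jar 12 3.4
charger 117 6.1
[-0.3415  0.1276  0.1335]
the job is handed in; nothing more can be done
None
```

The job is handed in at about 23.5 s. The tray is home, the lid is shut, and the start button was then pressed fully down and released, using only the shut fingertips.

**Checks:**
- **Tray:** it stopped hard at about 19 N. The top view puts its front 8–11 mm proud of the housing, where 8 mm means fully home, so this is good to about 2 mm.
- **Lid:** it was pressed to a hard stop at 28 N. Its corners triangulate flat at 137–145 mm, against a nominal 147 mm.
- **Button:** it had about 6 mm of sprung travel at 3–4 N and then a hard stop, where the fingers pressed up to 33 N. I confirmed it came up only by eye in the final view.
- **Other things:** the start box, socket, screwdriver, battery and jar are unchanged between the first and last top pictures. The spray and charger windows did differ: the lid corner moved in the spray's, and probably an arm shadow fell in the charger's. In the scene view both still stand in place. I checked the bowl only by eye.

**What disagreed:**
- The real fingertips sat about 36 mm above the reported TCP. Because of that, the first two tray passes went over its front without touching it, and I worked lower from then on.
- The lid's final hinge resistance did not show in the force readings before its hard stop, so I judged it shut from the stop and the pictures.

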